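# Switch the blank feeder to its other chute

## Task

First rock the seesaw gate of the wooden blank feeder over to its other side by pressing down the pad at its raised end with your fingertips. Then push the shutter's paddle all the way across, so that the three turned wooden balls roll by themselves down that other chute into its tray. Do not touch or lift the balls, and leave the loose things on the bench where they are.

Things in the scene. Friction and masses are not known exactly. Their poses are not given: they have to be found in the camera images.
- feeder: fixed wooden stand, 620 mm wide (y). Origin on the table under the seesaw's pivot; x points back up the infeed ramp (away from the robot), y to the left seen from the robot, z up. At +y and -y a chute leads outward to an open tray (walls 102 mm high). Ramp: 60 mm wide, to x = 208 mm, floor 147 (seesaw end) to 171 mm high, walls 26 mm more; the shutter guides reach z = 205 mm
- seesaw (a joint): angle of the seesaw gate, a trough 210 mm long in y, pivot at feeder (0, 0, 120 mm), rad, -0.28 to 0.28 (stops). Positive: +y end up, balls run to -y; negative: -y end up, balls run to +y. A steel weight (36 mm across) 55 mm above the pivot on its robot side tips it over centre, so it rests on either stop; about 1 N pressed on the raised pad rocks it over
- pad_left (a point): centre of the upper face of the wooden press pad (46 x 46 mm, 10 mm thick) at the seesaw's +y end, on its robot side, 92 mm from the pivot in y and 75 mm to the robot's side; about 148 mm high when that end is up, 98 mm when down; frame turns with the seesaw, x and y as the feeder's when level
- pad_right (a point): the same pad at the seesaw's -y end
- slide (a joint): travel of the shutter that holds the blanks back on the infeed ramp, m: 0 to 0.050; grows as it is pushed towards the feeder's +y; at 0.050 it meets its stop and the ramp is open; stays where left (friction about 1.2 N). It may start a few mm open
- paddle (a point): centre of the outer (-y) face of the upright paddle at the shutter's -y end: 46 mm wide (feeder x), 52 mm high, 8 mm thick, this point being half-way up, about 207 mm above the table. It is pushed towards the feeder's +y and moves with the shutter; below it there is free space down to about 115 mm
- tray_left (a point): on the tilted floor of the tray at the +y chute's end, in its middle; the tray measures 100 (x) by 92 (y) mm inside
- tray_right (a point): the same for the tray at the -y end
- blank0_center (a point): centre of a turned wooden ball (knob blank), 34 mm across, 16 g; number 1 of the three queued on the infeed ramp behind the shutter
- blank1_center (a point): centre of a turned wooden ball (knob blank), 34 mm across, 16 g; number 2 of the three queued on the infeed ramp behind the shutter
- blank2_center (a point): centre of a turned wooden ball (knob blank), 34 mm across, 16 g; number 3 of the three queued on the infeed ramp behind the shutter
- glue_jar: white glue jar, 56 mm across, 85 mm tall, standing behind the +y chute; a bystander. Origin at its underside
- offcut: wood offcut, 90 x 45 x 40 mm, lying behind the -y chute; a bystander. Origin at its underside
- mallet: wooden joiner's mallet lying flat, about 230 mm long, 56 mm high; a bystander. Origin at its underside
- chisel: hand tool with a dark wooden handle lying on the table; a bystander. Origin at its underside
- tin: round metal tin, 60 mm across, 70 mm tall, standing in front of the +y tray; a bystander. Origin at its underside

How it is judged:
By the outcome, as a careful person would: the job done as asked, in the order asked, and still so for the second after the job is handed in, with the robot touching nothing.
It also fails if it takes over 45 s, if anything falls off the work surface, if the arm or the gripper's body presses on something with over 40 N, if the wrist force passes 120 N, or if a joint passes its speed limit or range.

## Robot

A 6-joint arm with a two-finger parallel gripper is mounted at the origin on the work surface. World frame = base frame: x ahead of the robot, y to its left, z up, the work surface at z = 0. Lengths are in m, angles in rad, forces in N, time in s.
With the tool pointing down it reaches from about 0.35 to 0.975 m from the base axis. Payload 4.9 kg.
Tool frame: the origin (TCP) lies midway between the tips of the shut fingers; the grasp point (between the pads) lies 19 mm behind it; x points along the fingers, z is the direction in which the jaws open and shut, and the axes are right-handed (so a half turn about x gives the same grasp; the last joint's range is limited). The gripper opens to 85 mm and grips with 20 to 120 N. Pads are 22 mm wide; open, the fingers measure 114 mm over their backs; the gripper's body (76 mm by 85 mm) begins 54 mm behind the grasp point. The pads swing forward as they close: fully open they stand 13 mm farther back than shut.
Start: joints at [-1.242, 0.053, 1.613, -0, 1.476, -0.119], TCP at [0.271, -0.563, 0.201] pointing down, gripper open.
Joint ranges: [-3.01, 3.01], [-1.01, 2.22], [0.06, 2.58], [-1.02, 4.17], [0.09, 2.62], [-3.14, 3.14]. Speed limits (rad/s): [2.57, 2.57, 3.14, 3.14, 3.14, 3.14].

## Interface

Orientations are given as a unit quaternion [w, x, y, z].
In Python, from plant import state, cams, workorder, nets gives the robot as it stands.
- The arm moves only by the tool play_rows, never from a script. Its argument "motion" is a list of rows, each a list of 3 entries, a list of its own where there are three numbers: the closure, from -1 (fully open) to 1 (shut), then the shift along the world's x, y, z in m, then the turn about the world's z in rad. A call has 1 to 5 rows; each row is the pose to reach, as a shift and turn from the pose commanded when the call began; what a row does not reach only later rows make up. A row lasts 1/10 s, in which the tool goes at most 50 mm and 8.59 degrees, less where a joint would pass 70% of its speed; a pose out of reach is approached as far as the arm can. A call with a gripper value outside its range is refused whole. The fingers move at their own pace and stop on an object; the grip force is fixed at half the most. Time passes only in rows, so rows that repeat a pose let the fingers close. It gives the time, the measured TCP pose, the force and the opening at its end, in the units of the state.
- state(): the state, without advancing time (a new reading comes with each control period).
- cams.grab_frame(name): name is "scene" or "side" or "wrist"; returns (picture, depth): 384x512x3 uint8, red, green, blue; 384x512 float32, m along the optical axis (not along the pixel's ray), 0 where there is no reading.
- cams.camera_info(name): a dict with "K" (3x3 intrinsics, pixels), "rvec" (rotation vector, rad) and "tvec" (3), from world to camera coordinates, as OpenCV has them. Camera axes: x right, y down, z forward; pixel columns grow to the right and rows downward; lengths in m; the calibration is good to about 2 mm. A picture is of the moment at which its call begins: read the wrist's pose just before it. camera_info takes no time and is no camera call; for the wrist camera it gives the pose at the moment of the call.
- workorder.job_done(): hands the job in, once; it reports no verdict.
Trained networks look in the newest picture that a camera, given by its name, has taken for a name from the list of things; names that differ only in an ending like _2 or _b are one class to them, and where a whole thing is asked for, a point or a joint stands for the part that bears it (a point fixed in the world has none). Each returns a list of dicts, best first, with "score" (0 to 1); they miss things now and then, are a little off and sometimes report something else, mostly with a low value. They report only what shows in the picture. A call takes as long as a camera call.
- nets.recognise(camera, target): "at" ([x, y, z] in m, in world coordinates, good to about 4 mm: the middle of the surface that is visible of it).
- nets.landmark_of(camera, target): "at" ([x, y, z] in m, in world coordinates, good to about 4 mm: a listed point, or the origin of a listed thing).
The state is a dict: "time": time; "joint_pos": joint angles; "joint_vel": joint speeds; "joint_efforts": joint torques, N m; "tool_pos": TCP position; "tool_rot": TCP orientation; "contact_force": force on the tool from outside, world axes, zero at the start; "ft_torque": the same for the moment, N m; "gripper_width": opening from 0.0 (shut) to 1.0 (fully open).
Only numpy, scipy, OpenCV 4.12 (cv2) and the standard library are available. Lean on these libraries where they do the work, as an engineer would, in place of code of your own. Each camera call takes 0.05 s, during which the arm holds its last target.

## Working session

There is one attempt and no reset: what is moved stays moved. The work goes in short steps, Python scripts to look and compute and a tool call to move; the robot and the scene stay as the last step left them, time stands still between calls to the robot, and variables do not carry over. Pictures are saved under pics/ and viewed, and the job is handed in when it is done.

Besides the shell and the picture viewer there is one more tool, called after "Request:" as name([rows], argument=value, ...), one row to a line, values as JSON. play_rows: Moves the arm, as the interface text tells. Its arguments: {"type":"object","properties":{"motion":{"type":"array","items":{"type":"array"}}},"required":["motion"]}

```bash
mkdir -p pics
cat > h.py <<'E'
from plant import state, cams, workorder, nets
import numpy as np, cv2
def snap(n,f):
    p,d=cams.grab_frame(n); cv2.imwrite('pics/'+f,cv2.cvtColor(p,cv2.COLOR_RGB2BGR)); return p,d
def proj(n,P):
    c=cams.camera_info(n); r,_=cv2.projectPoints(np.array(P,float).reshape(-1,1,3),np.array(c['rvec'],float),np.array(c['tvec'],float),np.array(c['K'],float),None); return r.reshape(-1,2)
def world(n,u,v,z):
    c=cams.camera_info(n);R=cv2.Rodrigues(np.array(c['rvec'],float))[0];K=np.array(c['K'])
    return R.T@(z*np.linalg.inv(K)@np.array([u,v,1.])-np.array(c['tvec'],float).ravel())
E
python3 - <<'E'
from h import *
s=state(); print(s['time'],s['tool_pos'],s['tool_rot'],s['gripper_width'])
for n in ['scene','side']:
    p,d=snap(n,n+'1.png')
    for t in ['feeder','pad_left','pad_right','paddle','tray_left','tray_right','blank0_center']:
        r=nets.landmark_of(n,t)
        print(n,t,[(np.round(x['at'],3),round(x['score'],2),proj(n,x['at'])[0].round()) for x in r[:2]])
E
```

```text
0.0 [ 0.27038098 -0.56272983  0.19944532] [ 0.59796239  0.37695274  0.59911344 -0.37604614] 0.9982077970107684
scene feeder [(array([ 0.567, -0.084,  0.002]), 0.73, array([231., 230.]))]
scene pad_left [(array([0.5  , 0.007, 0.151]), 0.79, array([245., 176.]))]
scene pad_right [(array([ 0.477, -0.166,  0.094]), 0.88, array([194., 204.])), (array([0.59 , 0.163, 0.024]), 0.21, array([300., 200.]))]
scene paddle [(array([ 0.611, -0.201,  0.209]), 0.63, array([201., 221.]))]
scene tray_left [(array([0.592, 0.16 , 0.022]), 0.97, array([299., 201.]))]
scene tray_right [(array([ 0.515, -0.345,  0.022]), 0.81, array([150., 250.]))]
scene blank0_center [(array([ 0.64 , -0.104,  0.17 ]), 0.62, array([236., 221.]))]
side feeder [(array([ 0.565, -0.094, -0.001]), 0.81, array([262., 242.]))]
side pad_left [(array([0.502, 0.009, 0.148]), 0.59, array([243., 196.]))]
side pad_right [(array([ 0.477, -0.17 ,  0.1  ]), 0.73, array([241., 232.])), (array([ 0.717, -0.117,  0.18 ]), 0.2, array([304., 202.]))]
side paddle [(array([0.5  , 0.009, 0.15 ]), 0.34, array([243., 196.]))]
side tray_left [(array([0.588, 0.165, 0.024]), 0.65, array([260., 203.])), (array([0.701, 0.044, 0.001]), 0.46, array([290., 220.]))]
side tray_right [(array([ 0.517, -0.341,  0.019]), 0.96, array([257., 279.]))]
side blank0_center [(array([ 0.646, -0.102,  0.172]), 0.56, array([284., 203.]))]
```

View pics/scene1.png

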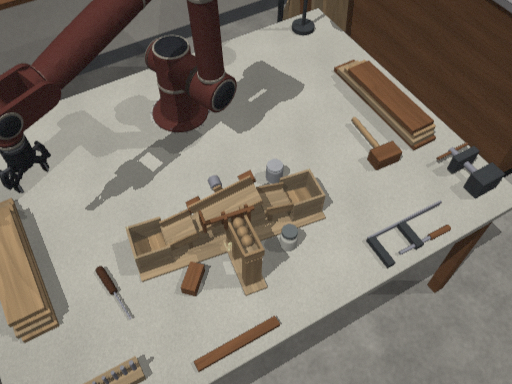

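View pics/side1.png

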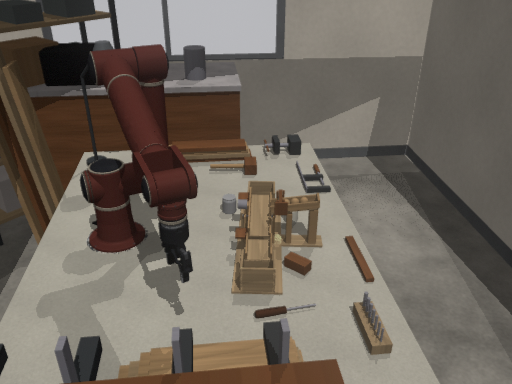

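Run:
```python
import cv2
a=cv2.imread('pics/scene1.png')[130:290,120:340];cv2.imwrite('pics/scene1z.png',cv2.resize(a,None,fx=3.6,fy=3.6,interpolation=cv2.INTER_CUBIC))
a=cv2.imread('pics/side1.png')[150:310,180:400];cv2.imwrite('pics/side1z.png',cv2.resize(a,None,fx=3.6,fy=3.6,interpolation=cv2.INTER_CUBIC))
```

```text
(no output)
```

View pics/scene1z.png

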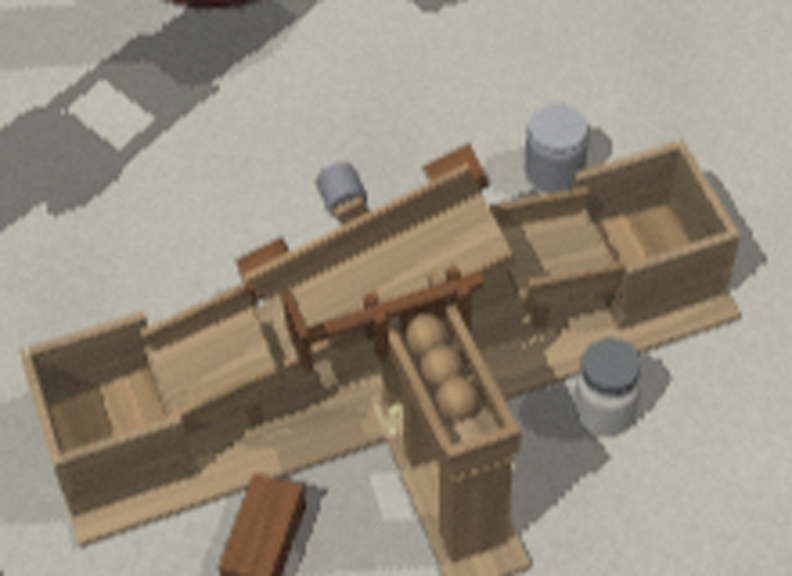

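View pics/side1z.png

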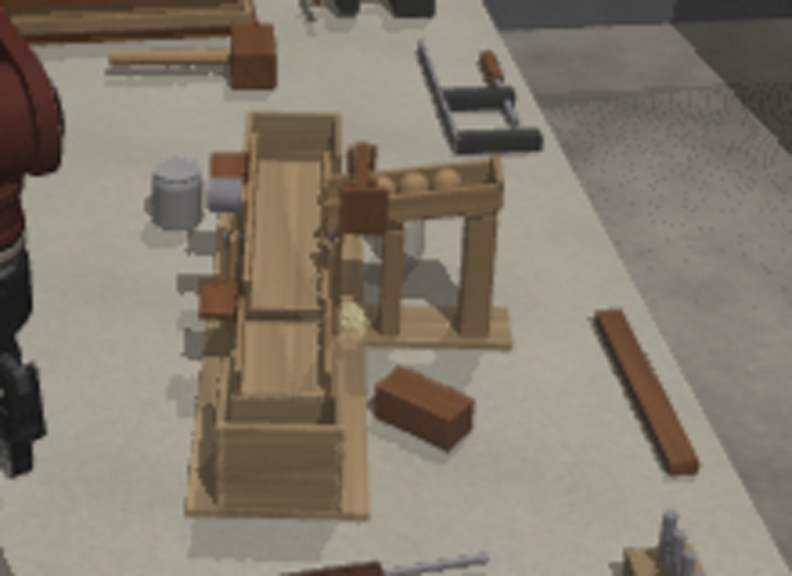

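Run:
```python
from h import *
from scipy.spatial.transform import Rotation as R
# fit feeder yaw from landmarks
f=np.array([.566,-.089]);tl=np.array([.590,.1625]);tr=np.array([.516,-.343]);pl=np.array([.501,.008]);pr=np.array([.477,-.168])
d=tl-tr;print(np.hypot(*d),np.arctan2(-d[0],d[1]),(tl+tr)/2)
d=pl-pr;print(np.hypot(*d),np.arctan2(-d[0],d[1]),(pl+pr)/2)
s=state();w,x,y,z=s['tool_rot'];print(R.from_quat([x,y,z,w]).as_matrix().round(3))
yaw=np.arctan2(-(tl-tr)[0],(tl-tr)[1]);c,sn=np.cos(yaw),np.sin(yaw);M=np.array([[c,-sn],[sn,c]])
o=(tl+tr)/2
for p in ([.611,-.201],[.64,-.104],pl,pr,f): print((M.T@(np.array(p)-o)).round(3))
```

```text
0.5108877078184599 -0.14535724840698883 [ 0.553   -0.09025]
0.17762882648939615 -0.13552771398550084 [ 0.489 -0.08 ]
[[ 0.     0.901  0.433]
 [-0.     0.433 -0.901]
 [-1.     0.     0.   ]]
[ 0.073 -0.101]
[ 0.088 -0.001]
[-0.066  0.09 ]
[-0.064 -0.088]
[0.013 0.003]
```

The right end is down and the left pad is raised (scene view about (245,176), z≈0.149 in both views). So I'll press pad_left, then push the paddle. First I move over pad_left with the fingers shut.

Request:
play_rows([
  [1, [0.015, 0.03, 0.03], -0.12],
  [1, [0.035, 0.07, 0.05], -0.24],
  [1, [0.05, 0.12, 0.06], -0.36],
  [1, [0.065, 0.165, 0.07], -0.48],
  [1, [0.08, 0.21, 0.07], -0.59],
])

```text
time: 1.3
tool_pos: [0.3514, -0.3523, 0.2728]
tool_rot: [-0.463, -0.535, -0.46, 0.536]
contact_force: [1.5, 0.2, -0.0]
gripper_width: 0.14
```

Request:
play_rows([
  [1, [0.015, 0.045, 0], 0],
  [1, [0.03, 0.09, 0], 0],
  [1, [0.05, 0.135, 0], 0],
  [1, [0.07, 0.18, 0], 0],
  [1, [0.085, 0.22, 0], 0],
])

```text
time: 1.8
tool_pos: [0.4362, -0.1312, 0.2711]
tool_rot: [0.464, 0.534, 0.463, -0.534]
contact_force: [0.9, -0.3, -0.2]
gripper_width: -0.0
```

Request:
play_rows([
  [1, [0.02, 0.045, 0], 0],
  [1, [0.04, 0.09, 0], 0],
  [1, [0.065, 0.141, 0], 0],
  [1, [0.065, 0.141, 0], 0],
  [1, [0.065, 0.141, 0], 0],
])

```text
time: 2.3
tool_pos: [0.5008, 0.0088, 0.2706]
tool_rot: [-0.464, -0.533, -0.464, 0.534]
contact_force: [-0.7, -1.0, 0.7]
gripper_width: -0.003
```

Run:
```python
from h import *
p,d=snap('wrist','w1.png')
for t in ['pad_left','tin']:
    r=nets.landmark_of('wrist',t); print(t,[(np.round(x['at'],3),round(x['score'],2),proj('wrist',x['at'])[0].round()) for x in r[:2]])
```

```text
pad_left [(array([0.505, 0.002, 0.15 ]), 0.62, array([260., 172.]))]
tin [(array([0.449, 0.153, 0.001]), 0.71, array([157., 204.]))]
```

View pics/w1.png

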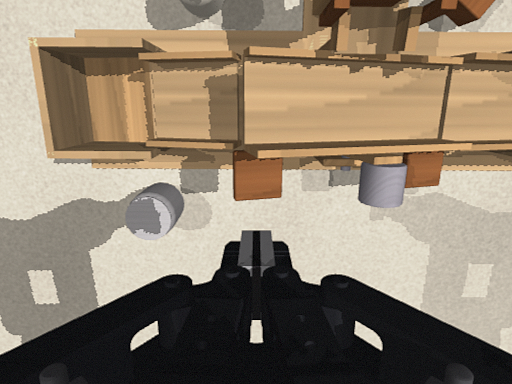

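The wrist view shows the pad at (258,175), in line with the closed fingers in y. The tin at (155,212) and the weight at (383,185) are clear, so I descend.

Request:
play_rows([
  [1, [0, -0.002, -0.035], 0],
  [1, [0, -0.002, -0.07], 0],
  [1, [0, -0.002, -0.1], 0],
  [1, [0, -0.002, -0.115], 0],
  [1, [0, -0.002, -0.115], 0],
])

```text
time: 2.95
tool_pos: [0.4988, 0.0047, 0.1532]
tool_rot: [-0.461, -0.534, -0.464, 0.536]
contact_force: [-0.4, -0.2, -1.0]
gripper_width: 0.001
```

Request:
play_rows([
  [1, [0, 0, -0.008], 0],
  [1, [0, 0, -0.016], 0],
  [1, [0, 0, -0.024], 0],
  [1, [0, 0, -0.032], 0],
  [1, [0, 0, -0.04], 0],
])

```text
time: 3.45
tool_pos: [0.5008, 0.0057, 0.1154]
tool_rot: [0.463, 0.534, 0.463, -0.534]
contact_force: [-1.1, -0.1, 0.4]
gripper_width: -0.006
```

Request:
play_rows([
  [1, [0, 0, -0.005], 0],
  [1, [0, 0, -0.01], 0],
  [1, [0, 0, -0.014], 0],
  [1, [0, 0, -0.016], 0],
  [1, [0, 0, -0.016], 0],
])

```text
time: 3.95
tool_pos: [0.5004, 0.0057, 0.0994]
tool_rot: [-0.463, -0.534, -0.463, 0.534]
contact_force: [0.2, -0.6, -0.1]
gripper_width: 0.0
```

Now I retract upward and check.

Request:
play_rows([
  [1, [0, 0, 0.03], 0],
  [1, [0, 0, 0.07], 0],
  [1, [0, 0, 0.12], 0],
  [1, [0, 0, 0.17], 0],
  [1, [0, 0, 0.2], 0],
])

```text
time: 4.45
tool_pos: [0.5018, 0.0055, 0.3052]
tool_rot: [0.465, 0.536, 0.461, -0.533]
contact_force: [1.2, -0.3, 0.6]
gripper_width: 0.001
```

Run:
```python
from h import *
p,d=snap('wrist','w2.png')
for n in ['scene','side']:
    p,d=snap(n,n+'2.png')
    for t in ['pad_left','pad_right','paddle']:
        r=nets.landmark_of(n,t); print(n,t,[(np.round(x['at'],3),round(x['score'],2),proj(n,x['at'])[0].round()) for x in r[:2]])
a=cv2.imread('pics/scene2.png')[130:290,120:340];b=cv2.imread('pics/w2.png')
cv2.imwrite('pics/c2.png',np.vstack([cv2.resize(a,(400,290)),cv2.resize(b,(400,300))]))
```

```text
scene pad_left [(array([0.503, 0.007, 0.149]), 0.85, array([246., 177.]))]
scene pad_right [(array([ 0.478, -0.166,  0.095]), 0.82, array([194., 204.])), (array([ 0.516, -0.346,  0.023]), 0.75, array([149., 250.]))]
scene paddle [(array([ 0.612, -0.202,  0.21 ]), 0.72, array([201., 221.]))]
side pad_left [(array([0.503, 0.007, 0.149]), 0.96, array([243., 196.])), (array([ 0.588, -0.495,  0.   ]), 0.57, array([285., 313.]))]
side pad_right [(array([ 0.48 , -0.17 ,  0.099]), 0.98, array([242., 232.])), (array([0.587, 0.159, 0.022]), 0.52, array([260., 204.]))]
side paddle [(array([ 0.614, -0.2  ,  0.207]), 0.72, array([280., 209.])), (array([ 0.563, -0.093,  0.   ]), 0.63, array([261., 241.]))]
```

View pics/c2.png

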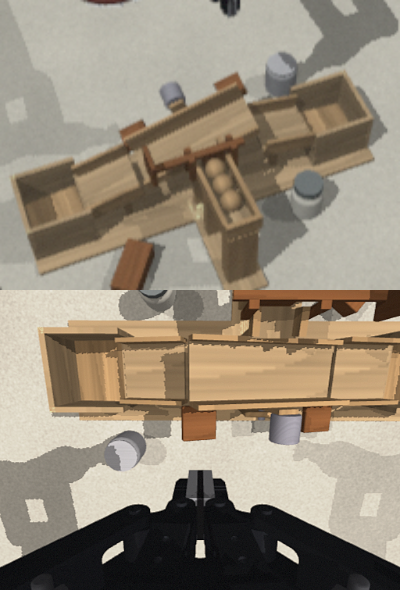

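The seesaw did not tip: pad_left is still at z≈0.149. Before trying again I'll find out why.

Request:
play_rows([
  [1, [0, 0, -0.04], 0],
  [1, [0, 0, -0.08], 0],
  [1, [0, 0, -0.12], 0],
  [1, [0, 0, -0.145], 0],
  [1, [0, 0, -0.145], 0],
])

```text
time: 5.4
tool_pos: [0.4966, 0.0062, 0.1487]
tool_rot: [-0.46, -0.532, -0.466, 0.537]
contact_force: [0.8, -0.7, 0.2]
gripper_width: 0.002
```

Run:
```python
from h import *
print(state()['tool_pos'])
L=[]
for n in ['scene','side','wrist']:
    p,d=snap(n,n+'3.png'); q=proj(n,[state()['tool_pos'],[.503,.007,.149]]); print(n,q.round(1))
    im=p[:,:,::-1].copy(); u,v=q[0].round().astype(int); 
    a=im[v-45:v+45,u-65:u+65]; a=cv2.resize(a,None,fx=5,fy=5,interpolation=cv2.INTER_CUBIC)
    s=5
    cv2.drawMarker(a,tuple(((q[0]-[u-65,v-45]+.5)*s).astype(int).tolist()),(0,0,255),0,12,1)
    cv2.drawMarker(a,tuple(((q[1]-[u-65,v-45]+.5)*s).astype(int).tolist()),(0,255,0),0,12,1)
    cv2.imwrite('pics/%s3z.png'%n,a)
```

```text
[0.49661034 0.00618108 0.14865168]
scene [[244.9 176. ]
 [245.9 177.4]]
side [[242.9 195.4]
 [243.5 196.4]]
wrist [[255.9 225.6]
 [253.  218.8]]
```

View pics/scene3z.png

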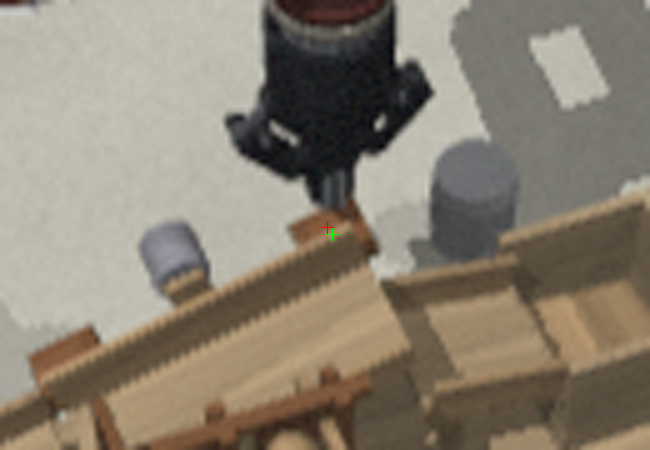

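View pics/side3z.png

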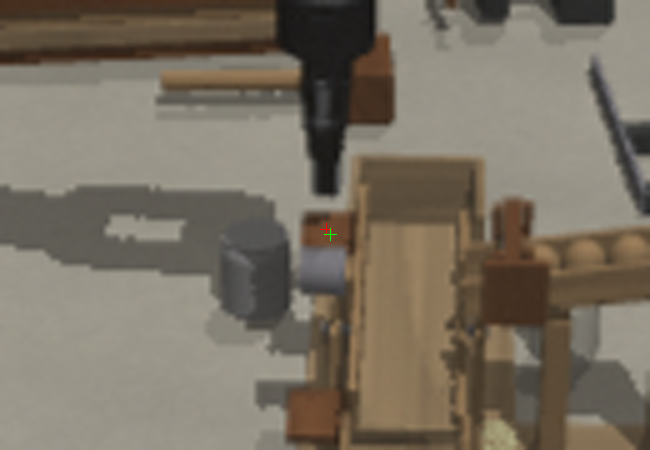

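View pics/wrist3.png

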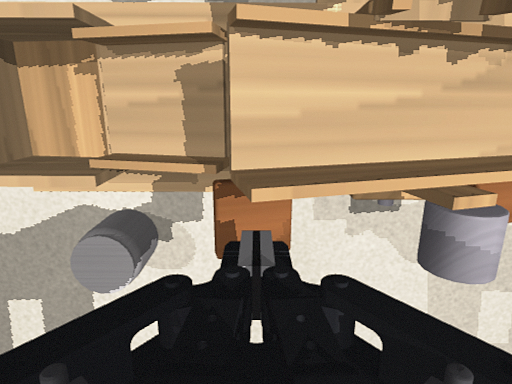

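Run:
```python
from h import *
def P(n):
    c=cams.camera_info(n);return np.array(c['K'],float)@np.hstack([cv2.Rodrigues(np.array(c['rvec'],float))[0],np.array(c['tvec'],float).reshape(3,1)])
X=cv2.triangulatePoints(P('scene'),P('side'),np.array([[246.6],[172.]]),np.array([[243.],[188.6]]));print((X[:3]/X[3]).T)
s=state();print(s['time'],s['tool_pos'],s['joint_pos'],s['joint_vel'])
for n,(u,v) in {'scene':(246,171),'side':(243,186)}.items():
    p,d=cams.grab_frame(n)
    for dv in range(-2,10,1): print(n,v+dv,world(n,u,v+dv,d[v+dv,u]).round(3))
print(state()['tool_pos'])
```

```text
[[0.5035388  0.00913135 0.18006832]]
5.55 [0.50134019 0.00553691 0.15601735] [-1.37497950e-01 -2.19029804e-01  1.94378289e+00  2.93331430e-06
  1.41526465e+00  1.57553665e+00] [-0.00113194 -0.01422966 -0.02778271  0.00033729 -0.0036023   0.00073314]
scene 169 [0.513 0.002 0.206]
scene 170 [0.515 0.    0.204]
scene 171 [0.51  0.003 0.192]
scene 172 [ 0.516 -0.     0.196]
scene 173 [0.488 0.016 0.149]
scene 174 [0.492 0.013 0.15 ]
scene 175 [0.492 0.014 0.144]
scene 176 [0.499 0.01  0.15 ]
scene 177 [ 0.528 -0.007  0.189]
scene 178 [ 0.529 -0.008  0.186]
scene 179 [ 0.531 -0.009  0.183]
scene 180 [ 0.531 -0.009  0.178]
side 184 [ 0.5   -0.01   0.213]
side 185 [ 0.501 -0.003  0.205]
side 186 [ 0.501 -0.002  0.2  ]
side 187 [0.501 0.003 0.193]
side 188 [0.53  0.343 0.004]
side 189 [0.529 0.332 0.005]
side 190 [0.528 0.321 0.005]
side 191 [0.528 0.318 0.002]
side 192 [0.503 0.028 0.157]
side 193 [0.501 0.011 0.162]
side 194 [0.502 0.023 0.151]
side 195 [0.501 0.007 0.155]
[0.50206038 0.0054524  0.15713936]
```

The pictures settle it: the real fingertips show at z≈0.185 while the state reports 0.156, so the tips are about 28 mm higher than reported. The first press therefore only reached about z=0.127, short of centre, and the gate swung back. I'll press further, stepping down and watching the force.

Request:
play_rows([
  [1, [0, 0, -0.02], 0],
  [1, [0, 0, -0.035], 0],
  [1, [0, 0, -0.05], 0],
  [1, [0, 0, -0.06], 0],
  [1, [0, 0, -0.06], 0],
])

```text
time: 6.15
tool_pos: [0.4992, 0.0058, 0.0926]
tool_rot: [-0.462, -0.533, -0.464, 0.535]
contact_force: [0.3, 0.8, 0.6]
gripper_width: 0.005
```

Request:
play_rows([
  [1, [0, 0, -0.005], 0],
  [1, [0, 0, -0.01], 0],
  [1, [0, 0, -0.015], 0],
  [1, [0, 0, -0.018], 0],
  [1, [0, 0, -0.018], 0],
])

```text
time: 6.65
tool_pos: [0.5002, 0.0057, 0.0761]
tool_rot: [-0.463, -0.534, -0.463, 0.534]
contact_force: [-0.2, -0.5, 0.3]
gripper_width: -0.002
```

Run:
```python
from h import *
print(state()['tool_pos'])
L=[]
for n in ['scene','side']:
    p,d=snap(n,n+'4.png'); q=proj(n,[[.502,.006,.12]]); 
    im=p[:,:,::-1].copy(); u,v=q[0].round().astype(int); 
    L.append(cv2.resize(im[v-45:v+45,u-40:u+40],None,fx=4.8,fy=4.8,interpolation=cv2.INTER_CUBIC))
    for t in ['pad_left','pad_right']:
        r=nets.landmark_of(n,t); print(n,t,[(np.round(x['at'],3),round(x['score'],2)) for x in r[:1]])
cv2.imwrite('pics/c4.png',np.hstack(L))
```

```text
[0.50024244 0.00568994 0.07613205]
scene pad_left [(array([0.504, 0.01 , 0.098]), 0.8)]
scene pad_right [(array([ 0.477, -0.168,  0.145]), 0.69)]
side pad_left [(array([0.5  , 0.012, 0.1  ]), 0.78)]
side pad_right [(array([ 0.478, -0.166,  0.149]), 0.65)]
```

View pics/c4.png

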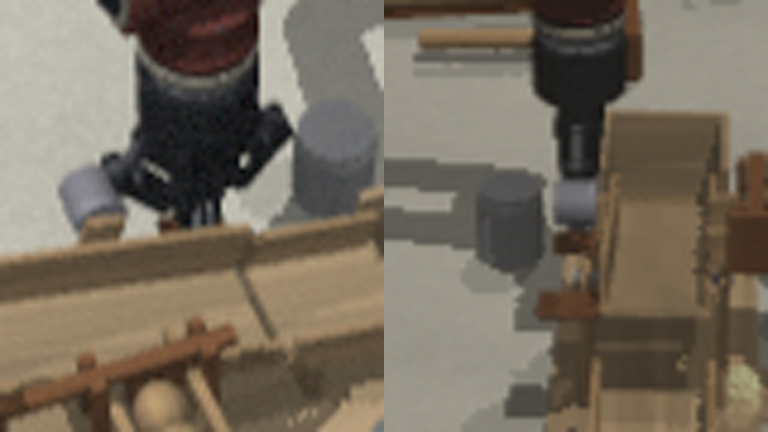

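Tipped: pad_left is at 0.099 and pad_right at 0.147 in both views. I lift straight off, then go over to the outside of the paddle (≈(0.613,-0.201,0.208)).

Request:
play_rows([
  [1, [0, 0, 0.025], 0],
  [1, [0, 0, 0.065], 0],
  [1, [0, 0, 0.11], 0],
  [1, [0, 0, 0.16], 0],
  [1, [0, 0, 0.2], 0],
])

```text
time: 7.45
tool_pos: [0.501, 0.0056, 0.2802]
tool_rot: [0.464, 0.535, 0.462, -0.534]
contact_force: [0.1, 0.4, 0.6]
gripper_width: -0.001
```

Request:
play_rows([
  [1, [0.01, -0.035, 0.01], 0],
  [1, [0.025, -0.08, 0.01], 0],
  [1, [0.04, -0.125, 0.01], 0],
  [1, [0.055, -0.17, 0.01], 0],
  [1, [0.07, -0.21, 0.01], 0],
])

```text
time: 7.95
tool_pos: [0.5709, -0.2066, 0.2869]
tool_rot: [0.463, 0.534, 0.463, -0.534]
contact_force: [0.7, -0.0, 0.6]
gripper_width: -0.003
```

Request:
play_rows([
  [1, [0.015, -0.04, 0], 0],
  [1, [0.03, -0.075, 0], 0],
  [1, [0.033, -0.075, 0], 0],
  [1, [0.033, -0.075, -0.02], 0],
  [1, [0.033, -0.075, -0.02], 0],
])

```text
time: 8.45
tool_pos: [0.6025, -0.2784, 0.2635]
tool_rot: [-0.461, -0.534, -0.465, 0.535]
contact_force: [-1.0, -0.1, -0.3]
gripper_width: -0.0
```

Run:
```python
from h import *
print(state()['tool_pos'])
L=[]
for n in ['scene','side','wrist']:
    p,d=snap(n,n+'5.png'); q=proj(n,[[.612,-.22,.21]]); 
    im=p[:,:,::-1].copy(); u,v=q[0].round().astype(int); 
    L.append(cv2.resize(im[v-60:v+60,u-50:u+50] if n!='wrist' else im[:,96:416],(260,312),interpolation=cv2.INTER_CUBIC))
    for t in ['paddle','pad_left','feeder']:
        r=nets.landmark_of(n,t); print(n,t,[(np.round(x['at'],3),round(x['score'],2)) for x in r[:1]])
cv2.imwrite('pics/c5.png',np.hstack(L))
```

```text
[ 0.60246297 -0.27837722  0.26349702]
scene paddle [(array([ 0.61 , -0.197,  0.211]), 0.85)]
scene pad_left [(array([0.5  , 0.006, 0.101]), 0.83)]
scene feeder [(array([ 0.568, -0.084,  0.001]), 0.95)]
side paddle [(array([ 0.616, -0.198,  0.21 ]), 0.77)]
side pad_left [(array([0.501, 0.009, 0.098]), 0.82)]
side feeder [(array([ 0.564, -0.094, -0.   ]), 0.79)]
wrist paddle [(array([ 0.612, -0.206,  0.207]), 0.86)]
wrist pad_left [(array([0.504, 0.006, 0.1  ]), 0.68)]
wrist feeder [(array([ 0.563, -0.089, -0.   ]), 0.77)]
```

View pics/c5.png

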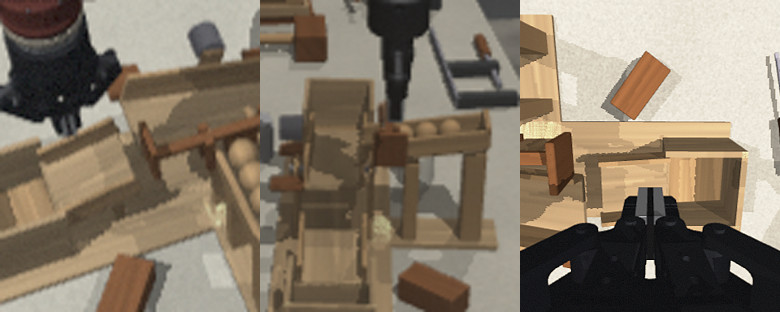

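The seesaw stays tipped. The fingers are outside the paddle and in line with its middle, so I descend beside it.

Request:
play_rows([
  [1, [0.002, 0, -0.03], 0],
  [1, [0.002, 0, -0.06], 0],
  [1, [0.002, 0, -0.085], 0],
  [1, [0.002, 0, -0.092], 0],
  [1, [0.002, 0, -0.092], 0],
])

```text
time: 9.55
tool_pos: [0.6049, -0.279, 0.1732]
tool_rot: [-0.462, -0.534, -0.464, 0.535]
contact_force: [0.3, -0.1, 0.1]
gripper_width: -0.002
```

Request:
play_rows([
  [1, [0.002, 0.015, 0], 0],
  [1, [0.004, 0.03, 0], 0],
  [1, [0.006, 0.042, 0], 0],
  [1, [0.007, 0.05, 0], 0],
  [1, [0.007, 0.05, 0], 0],
])

```text
time: 10.05
tool_pos: [0.6131, -0.2278, 0.1753]
tool_rot: [0.464, 0.534, 0.464, -0.534]
contact_force: [0.0, -0.3, 0.1]
gripper_width: -0.003
```

Run:
```python
from h import *
print(state()['tool_pos'])
L=[]
for n in ['scene','side','wrist']:
    p,d=snap(n,n+'6.png'); q=proj(n,[[.612,-.21,.21]]); 
    im=p[:,:,::-1].copy(); u,v=q[0].round().astype(int); 
    L.append(cv2.resize(im[v-36:v+36,u-30:u+30] if n!='wrist' else im[:,96:416],(260,312),interpolation=cv2.INTER_CUBIC))
    r=nets.landmark_of(n,'paddle'); print(n,[(np.round(x['at'],3),round(x['score'],2)) for x in r[:1]])
cv2.imwrite('pics/c6.png',np.hstack(L))
```

```text
[ 0.61310179 -0.22779413  0.17533975]
scene [(array([ 0.611, -0.201,  0.211]), 0.57)]
side [(array([ 0.614, -0.201,  0.212]), 0.44)]
wrist [(array([ 0.613, -0.207,  0.209]), 0.67)]
```

View pics/c6.png

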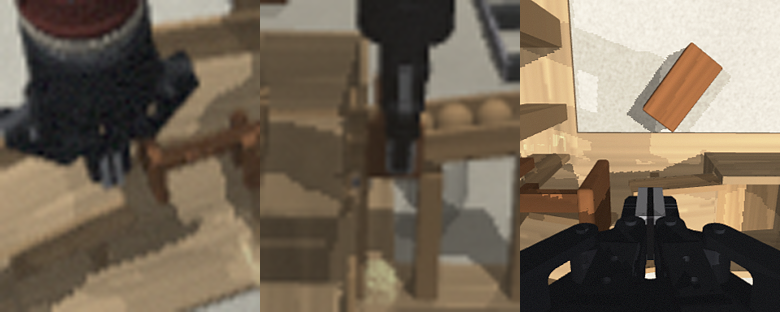

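Run:
```python
from h import *
c=cams.camera_info('scene');R=cv2.Rodrigues(np.array(c['rvec'],float))[0];K=np.array(c['K']);t=np.array(c['tvec'],float).ravel()
p,d=cams.grab_frame('scene')
v,u=np.mgrid[150:240,150:260];z=d[150:240,150:260].astype(float)
W=((np.linalg.inv(K)@np.stack([u,v,u*0+1]).reshape(3,-1))*z.ravel()-t[:,None]).T@R
# x_world = R^T (Xc - t)
dark=p[150:240,150:260].reshape(-1,3).max(1)<75
yf=(W[:,0]-.563)*.143+(W[:,1]+.09)*.99; xf=(W[:,0]-.563)*.99-(W[:,1]+.09)*.143
for zz in np.arange(.18,.34,.01):
    m=dark&(abs(W[:,2]-zz)<.005)&(W[:,0]>.5)&(yf<-.03)&(yf>-.25)
    if m.sum(): print(round(zz,2),m.sum(),'yf',yf[m].min().round(3),yf[m].max().round(3),'xf',xf[m].min().round(3),xf[m].max().round(3))
```

```text
0.18 8 yf -0.065 -0.032 xf -0.044 0.085
0.19 21 yf -0.104 -0.034 xf 0.055 0.093
0.2 30 yf -0.104 -0.031 xf 0.057 0.092
0.21 11 yf -0.121 -0.099 xf 0.062 0.09
0.22 19 yf -0.141 -0.098 xf 0.062 0.09
0.23 18 yf -0.143 -0.098 xf 0.074 0.092
0.24 17 yf -0.144 -0.104 xf 0.067 0.086
0.25 34 yf -0.155 -0.101 xf 0.063 0.086
0.26 88 yf -0.165 -0.095 xf 0.06 0.085
0.27 50 yf -0.177 -0.086 xf 0.06 0.089
0.28 64 yf -0.185 -0.079 xf 0.062 0.091
0.29 81 yf -0.191 -0.07 xf 0.057 0.09
0.3 112 yf -0.19 -0.07 xf 0.058 0.092
0.31 56 yf -0.177 -0.082 xf 0.064 0.092
0.32 19 yf -0.171 -0.089 xf 0.065 0.085
0.33 13 yf -0.168 -0.093 xf 0.07 0.106
0.34 58 yf -0.168 -0.097 xf 0.074 0.111
```

Parts of the gripper that stick out towards the paddle (yf > -0.095) lie above z≈0.26, clear of its top at 0.233. The fingertips will make the contact, so I push along the feeder's +y (0.143, 0.99).

Request:
play_rows([
  [1, [0.001, 0.01, 0], 0],
  [1, [0.003, 0.02, 0], 0],
  [1, [0.004, 0.03, 0], 0],
  [1, [0.006, 0.04, 0], 0],
  [1, [0.007, 0.05, 0], 0],
])

```text
time: 10.9
tool_pos: [0.6199, -0.1784, 0.1747]
tool_rot: [0.463, 0.534, 0.463, -0.534]
contact_force: [-0.2, -1.3, -1.1]
gripper_width: 0.003
```

Request:
play_rows([
  [1, [0.001, 0.004, 0], 0],
  [1, [0.001, 0.008, 0], 0],
  [1, [0.001, 0.01, 0], 0],
  [1, [0.001, 0.012, 0], 0],
  [1, [0.001, 0.012, 0], 0],
])

```text
time: 11.4
tool_pos: [0.6208, -0.1728, 0.175]
tool_rot: [-0.466, -0.533, -0.459, 0.537]
contact_force: [0.6, -16.9, -3.1]
gripper_width: 0.003
```

Run:
```python
from h import *
print(state()['tool_pos'],state()['contact_force'])
L=[]
for n in ['scene','side','wrist']:
    p,d=snap(n,n+'7.png'); q=proj(n,[[.612,-.15,.18]]); 
    im=p[:,:,::-1].copy(); u,v=q[0].round().astype(int); 
    L.append(cv2.resize(im[v-72:v+72,u-60:u+60] if n!='wrist' else im[:,96:416],(260,312),interpolation=cv2.INTER_CUBIC))
    r=nets.landmark_of(n,'paddle'); print(n,[(np.round(x['at'],3),round(x['score'],2)) for x in r[:1]])
cv2.imwrite('pics/c7.png',np.hstack(L))
```

```text
[ 0.62082085 -0.17280034  0.1749802 ] [  0.6068516  -16.93789682  -3.10342598]
scene [(array([ 0.618, -0.158,  0.211]), 0.8)]
side [(array([ 0.62 , -0.154,  0.21 ]), 0.41)]
wrist [(array([ 0.622, -0.158,  0.209]), 0.59)]
```

View pics/c7.png

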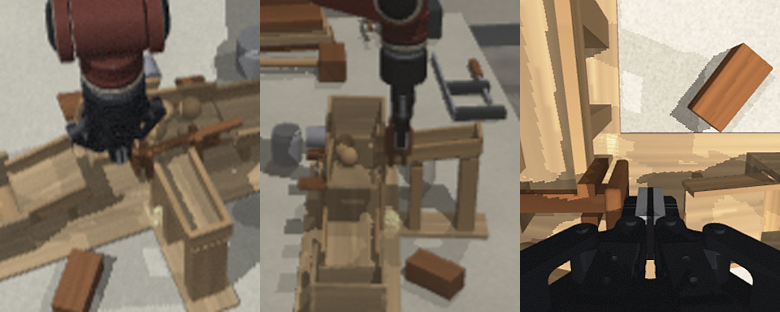

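There are 17 N at the stop and the ramp is empty. The balls are on the seesaw and rolling. I back off and rise clear.

Request:
play_rows([
  [1, [-0.001, -0.01, 0], 0],
  [1, [-0.003, -0.025, 0], 0],
  [1, [-0.006, -0.045, 0], 0],
  [1, [-0.008, -0.06, 0], 0],
  [1, [-0.008, -0.06, 0.03], 0],
])

```text
time: 12.2
tool_pos: [0.6095, -0.228, 0.1992]
tool_rot: [-0.459, -0.533, -0.466, 0.536]
contact_force: [-0.4, 1.0, -1.3]
gripper_width: 0.002
```

Request:
play_rows([
  [1, [0, 0, 0.04], 0],
  [1, [0, 0, 0.08], 0],
  [1, [-0.02, -0.04, 0.1], 0],
  [1, [-0.04, -0.08, 0.1], 0],
  [1, [-0.06, -0.12, 0.1], 0],
])

```text
time: 12.7
tool_pos: [0.5524, -0.3488, 0.3067]
tool_rot: [0.465, 0.534, 0.463, -0.534]
contact_force: [0.5, 0.0, -1.0]
gripper_width: 0.001
```

Request:
play_rows([
  [1, [-0.02, -0.03, 0], 0],
  [1, [-0.04, -0.07, 0], 0],
  [1, [-0.06, -0.1, 0], 0],
  [1, [-0.06, -0.1, 0], 0],
  [1, [-0.06, -0.1, 0], 0],
])

```text
time: 13.2
tool_pos: [0.4921, -0.448, 0.3045]
tool_rot: [0.463, 0.535, 0.463, -0.534]
contact_force: [-0.4, -0.2, 1.2]
gripper_width: -0.0
```

Run:
```python
from h import *
print(state()['time'],state()['tool_pos'],state()['contact_force'])
for n in ['scene','side']:
    p,d=snap(n,n+'8.png')
    for t in ['blank0_center','paddle','pad_left','glue_jar','tin','offcut']:
        r=nets.landmark_of(n,t); print(n,t,[(np.round(x['at'],3),round(x['score'],2)) for x in r[:3]])
a=cv2.imread('pics/scene8.png')[130:290,120:340];b=cv2.imread('pics/side8.png')[150:310,180:400]
cv2.imwrite('pics/c8.png',np.hstack([cv2.resize(x,(400,291),interpolation=cv2.INTER_CUBIC) for x in(a,b)]))
```

```text
13.2 [ 0.49210003 -0.44796996  0.30448448] [-0.43108586 -0.19937894  1.21829241]
scene blank0_center [(array([ 0.664, -0.274,  0.003]), 0.53), (array([0.58 , 0.194, 0.033]), 0.47)]
scene paddle [(array([ 0.616, -0.156,  0.209]), 0.71)]
scene pad_left [(array([0.503, 0.009, 0.102]), 0.83), (array([0.449, 0.15 , 0.002]), 0.16)]
scene glue_jar [(array([ 0.696,  0.045, -0.002]), 0.68)]
scene tin [(array([ 0.449,  0.148, -0.005]), 0.71), (array([ 0.516, -0.343,  0.025]), 0.46), (array([ 0.665, -0.275,  0.003]), 0.35)]
scene offcut [(array([ 0.666, -0.271,  0.001]), 0.74)]
side blank0_center [(array([ 0.476, -0.167,  0.152]), 0.31)]
side paddle [(array([ 0.618, -0.156,  0.209]), 0.54), (array([ 0.562, -0.093,  0.   ]), 0.44)]
side pad_left [(array([0.501, 0.01 , 0.098]), 0.77)]
side glue_jar [(array([ 0.703,  0.043, -0.003]), 0.39)]
side tin [(array([ 0.449,  0.152, -0.   ]), 0.72), (array([ 0.563, -0.094, -0.001]), 0.58)]
side offcut [(array([ 0.668, -0.273,  0.004]), 0.92)]
```

View pics/c8.png

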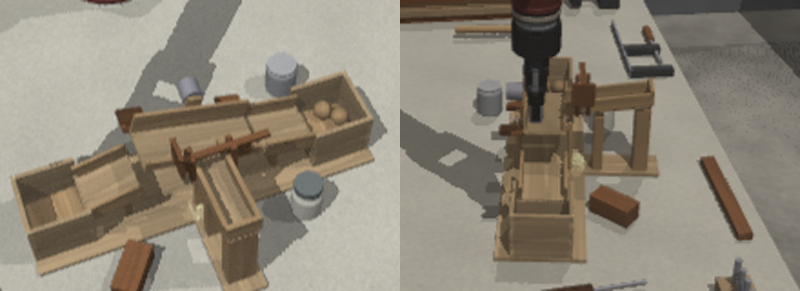

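Two balls show in the left tray, and the third is hidden or not there yet. I'll look with the wrist camera over that side.

Request:
play_rows([
  [1, [-0.02, 0.04, 0.02], 0],
  [1, [-0.04, 0.085, 0.04], 0],
  [1, [-0.06, 0.13, 0.06], 0],
  [1, [-0.07, 0.175, 0.08], 0],
  [1, [-0.08, 0.22, 0.09], 0],
])

```text
time: 14.4
tool_pos: [0.4127, -0.2295, 0.3959]
tool_rot: [0.464, 0.535, 0.462, -0.534]
contact_force: [0.2, 0.5, 0.7]
gripper_width: 0.001
```

Request:
play_rows([
  [1, [0, 0.045, 0], 0],
  [1, [0, 0.09, 0], 0],
  [1, [0, 0.135, 0], 0],
  [1, [0, 0.18, 0], 0],
  [1, [0, 0.225, 0], 0],
])

```text
time: 14.9
tool_pos: [0.4129, -0.0041, 0.3942]
tool_rot: [0.463, 0.535, 0.463, -0.534]
contact_force: [1.1, -0.6, -0.1]
gripper_width: 0.001
```

Request:
play_rows([
  [1, [0.01, 0.04, 0], 0],
  [1, [0.02, 0.08, 0], 0],
  [1, [0.02, 0.1, 0], 0],
  [1, [0.02, 0.1, 0], 0],
  [1, [0.02, 0.1, 0], 0],
])

```text
time: 15.4
tool_pos: [0.4333, 0.0942, 0.394]
tool_rot: [-0.464, -0.534, -0.463, 0.534]
contact_force: [0.2, 0.1, 0.1]
gripper_width: 0.001
```

Run:
```python
from h import *
print(state()['time'],state()['tool_pos'])
snap('wrist','w9.png'); r=nets.landmark_of('wrist','blank0_center'); print([(np.round(x['at'],3),round(x['score'],2)) for x in r])
snap('side','side9.png'); 
cv2.imwrite('pics/side9z.png',cv2.resize(cv2.imread('pics/side9.png')[150:270,200:340],None,fx=4,fy=4,interpolation=cv2.INTER_CUBIC))
```

```text
15.4 [0.4332783  0.09421494 0.39397126]
[(array([0.58 , 0.188, 0.034]), 0.9)]
```

View pics/w9.png

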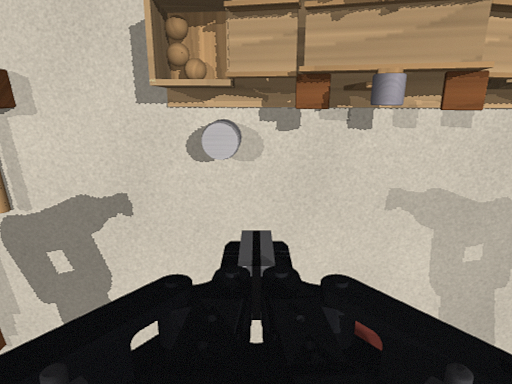

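View pics/side9z.png

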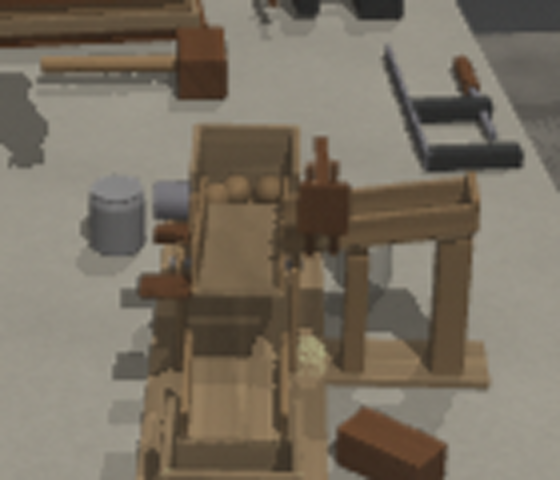

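All three balls are in the left tray (wrist pixels (177,27), (178,54), (196,69)). The seesaw is over, the shutter is at its stop, and the robot is clear.

```bash
python3 -c "
from h import *
print(workorder.job_done(), state()['time'])"
```

```text
the job is handed in; nothing more can be done
the job is handed in; nothing more can be done
```

The job is done and handed in after about 15.5 s on the robot's clock: all three balls rolled by themselves into the +y tray.

**What I did:** I pressed down pad_left with the closed fingertips until the seesaw went over. Then I pushed the paddle to its stop, where the force rose to about 17 N. I backed off and took the arm clear.

**Last checks:**
- **Balls:** the wrist and side pictures show all three in the +y tray. The networks were unreliable here: they reported only one ball in the tray, plus some false hits elsewhere.
- **Seesaw:** pad_left is down at about 0.10 m, so the gate rests on its other stop.
- **Shutter:** the paddle moved about 45 mm and then met its stop. That is less than the full 50 mm, which fits a shutter that started a few mm open. The ramp is empty.
- **Loose things:** the tin is where I first measured it. I have no starting measurement for the glue jar and offcut, but they look unmoved in the pictures. I did not re-measure the mallet and chisel; the arm did not go near them.
- **Robot:** nothing is being touched.

**What failed or disagreed:** my first press did not tip the gate. The cameras showed the real fingertips about 28 mm higher than the reported tool height, and I did not find the cause. The second press allowed for this and worked.

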